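# Wind the bench timer and snap its dust cap on

### The arm

A 7-joint arm with a two-finger parallel gripper is mounted at the origin on a cart in front of the work surface, level with it; the furniture and walls round the work are solid. World frame = base frame: x ahead of the robot, y to its left, z up, the work surface at z = 0. Lengths are in m, angles in rad, forces in N, time in s.
With the tool pointing down it reaches from about 0.425 to 1.025 m from the base axis. Payload 9.4 kg.
Tool frame: the origin (TCP) lies on the mounting face of the last link; the fingertips stand 173 mm ahead of it and the grasp point (between the pads) lies 155 mm ahead of it; z points along the fingers, y is the line along which they close (so a half turn about z gives the same grasp; the last joint's range is limited). The gripper opens to 85 mm and grips with 20 to 120 N. Pads are 22 mm wide; open, the fingers measure 114 mm over their backs; the gripper's body (76 mm by 85 mm) begins 54 mm behind the grasp point. The pads swing forward as they close: fully open they stand 13 mm farther back than shut.
Start: joints at [-1.231, 0.599, -0.003, 1.599, 0.002, 0.943, -0.08], TCP at [0.294, 0.663, 0.405] pointing down, gripper open.
Joint ranges: [-2.57, 2.57], [-0.35, 1.97], [-1.29, 1.29], [0.11, 2.56], [-1.05, 4.19], [0.11, 1.86], [-2.63, 2.63]. Speed limits (rad/s): [2.22, 2.22, 3.01, 3.01, 3.14, 3.14, 3.14].

### API

Orientations are given as a unit quaternion [x, y, z, w].
In Python, from bench import * gives the robot as it stands.
- The arm moves only by the tool apply_moves, never from a script. Its argument "steps" is a list of rows, each an object of numbers: "grip": the finger opening in m, from 0 to 0.0854; "tx", "ty", "tz": the shift along the tool's x, y, z in m; "twist": the turn about the tool's z in degrees. A call has 1 to 10 rows; each row shifts and turns the commanded pose from where the row before left it, along the tool's axes as they then stand; what a row does not reach is not made up. A row lasts 1/8 s, in which the tool goes at most 62.5 mm and 10.7 degrees, less where a joint would pass 70% of its speed; a pose out of reach is approached as far as the arm can. A call with a gripper value outside its range is refused whole. The fingers move at their own pace and stop on an object; "grip_force" is the grip in N (left out, the last holds). Time passes only in rows, so rows that do not move let the fingers close. It gives the time, the measured TCP pose, the force, the opening and the grip force at its end, in the units of the state.
- state(): the state, without advancing time (a new reading comes with each control period).
- read_camera(name): name is "scene" or "side" or "wrist"; returns the picture (400x640x3 uint8, red, green, blue); there is no depth.
- camera_model(name): a dict with "fx", "fy", "cx", "cy" (pixels), "D" ([k1, k2, p1, p2, k3] as OpenCV has them; the pictures are not rectified), "R" (3x3) and "t" (3): a world point X has camera coordinates R X + t. Camera axes: x right, y down, z forward; pixel columns grow to the right and rows downward; lengths in m; the calibration is good to about 2 mm. A picture is of the moment at which its call begins: read the wrist's pose just before it. camera_model takes no time and is no camera call; for the wrist camera it gives the pose at the moment of the call.
- hand_in(): hands the job in; it is judged then, once.
The state is a dict: "clock": time; "qpos": joint angles; "qd": joint speeds; "tau": joint torques, N m; "ee_pos": TCP position; "ee_rot": TCP orientation; "contact_force": force on the tool from outside, world axes, zero at the start; "ft_torque": the same for the moment, N m; "gripper_width": finger opening in m; "gripper_force": force on a finger pad.
Only numpy, scipy, OpenCV 4.12 (cv2) and the standard library are available. Lean on these libraries where they do the work, as an engineer would, in place of code of your own. Each camera call takes 0.05 s, during which the arm holds its last target. There are 200 camera calls.

### The job

Wind the bench timer's key clockwise, in several partial turns, until it is fully wound against its stop. Then put the black dust cap over the key and press it down onto the round boss until it snaps, keep pressing firmly until the cap is fully home on the steel ring at the foot of the boss, and finish while still pushing it down: do not let go of it. Do not ram it, and leave the other objects where they are.

Things in the scene. Friction and masses are not known exactly. Their poses are not given: they have to be found in the camera images.
- timer: Clockwork bench timer, a grey box 150 x 100 x 39 mm (its own x, y, z) fixed to the table, with a round white dial on its near half and the winding boss on its far half. Origin: centre of its underside; z up.
- seat (a point): Centre of the foot of the boss, on the seat ring's top face (40 mm above the table), 32 mm along the timer's +x from its centre; z up. The aluminium boss is a stud of 30 mm diameter and 17 mm height with a chamfered top (23 mm across). The snap: four small sprung steel balls 3 mm out of its side, 10 mm above the seat.
- seat_ring: Flat steel ring round the foot of the boss, 52 mm across, 1 mm proud of the grey housing: the rim of the cap stands on it when the cap is fully home. Origin: the same point as seat.
- key_grip (a point): Middle of the steel winding key that stands on top of the boss, 30 mm above the seat on the same axis. The key is an upright flat wing, 22 mm long along this point's x axis, 8 mm thick along its y, its lower edge 19 mm and its top edge 41 mm above the seat. The point turns with the key.
- key (a joint): Winding angle of the key in rad: it grows as the key turns clockwise seen from above, 0 is run down, 2.6 is the hard stop (fully wound). It starts between 0 and 0.5 rad. Its spring and brake resist with about 0.06 to 0.09 N m, and it stays where it is left when the fingers let go.
- cap: Black ribbed plastic dust cap, loose, standing on the table open end down: 46 mm outer diameter (47 over the ribs), 47 mm high, about 50 g. Origin: centre of its open lower rim; z up towards its closed top. Its hollow, 37 mm wide and 43 mm deep, clears the key; an inner lip in the last 6 mm at the mouth narrows to 31.6 mm behind a conical lead-in 36 mm wide. Any turn about its axis is good.
- cap_top (a point): Centre of the cap's flat closed top, 47 mm above its origin. Put on the boss, the cap first meets the balls with its rim about 11 mm above the seat; a push of roughly 5 to 10 N takes it past them, the force drops when the rim is some 4 to 6 mm above the seat and the balls then draw it on down; further pressing counts only once the rim stands hard on the ring (at seat height).
- screwdriver: Screwdriver with a red handle, 180 mm long, 24 mm thick, lying between cap and timer; leave it alone. Origin: centre of its underside.
- sanding_block: Wooden sanding block, 55 x 97 x 27 mm, on the table to the left of the timer; leave it alone. Origin: centre of its underside.
- tape_measure: Yellow tape measure, 33 x 86 x 65 mm, on the table to the right of the cap; leave it alone. Origin: centre of its underside.

How it is judged:
By the outcome, as a careful person would: the job done as asked, in the order asked, and still so for the second after the job is handed in, while the arm keeps its last pose, push and grip.
It also fails if it takes over 64 s, if anything falls off the work surface, if the arm or the gripper's body presses on something with over 40 N, if the wrist force passes 120 N, or if a joint passes its speed limit or range.

## Working session

There is one attempt and no reset: what is moved stays moved. The work goes in short steps, Python scripts to look and compute and a tool call to move; the robot and the scene stay as the last step left them, time stands still between calls to the robot, and variables do not carry over. Pictures are saved under pics/ and viewed, at most 10 in all, crops included, and the job is handed in when it is done.

Besides the shell and the picture viewer there is one more tool, called after "Emit:" by a JSON object that holds its "op" and its "data", one argument or row to a line. apply_moves: Moves the arm, as the interface text tells. Its arguments: {"type":"object","properties":{"steps":{"type":"array","items":{"type":"object","properties":{"grip":{"type":"number"},"tx":{"type":"number"},"ty":{"type":"number"},"tz":{"type":"number"},"twist":{"type":"number"}}}},"grip_force":{"type":"number"}},"required":["steps"]}

```bash
mkdir -p pics; ls
python3 - <<'E'
from bench import *
import cv2,json
s=state();print({k:s[k] for k in('clock','ee_pos','ee_rot','contact_force','gripper_width')})
for n in('scene','side'):
    cv2.imwrite(f'pics/{n}0.png',read_camera(n)[:,:,::-1])
    print(n,camera_model(n))
E
```

```text
pics
{'clock': 0.0, 'ee_pos': array([0.29342889, 0.66275018, 0.4038121 ]), 'ee_rot': array([ 2.06914135e-01,  9.78358795e-01, -7.74835164e-04, -9.37462463e-05]), 'contact_force': array([-0.77468188,  0.58838606, -0.13599515]), 'gripper_width': 0.085670602614829}
scene {'fx': 456.03314939209895, 'fy': 456.03314939209895, 'cx': 326.7470434036241, 'cy': 193.25121556321338, 'D': array([-0.01920443,  0.        ,  0.        ,  0.        ,  0.        ]), 'R': array([[ 0.7943565 , -0.6073344 ,  0.01194473],
       [-0.22889498, -0.31747923, -0.92022499],
       [ 0.56267649,  0.72825261, -0.39120749]]), 't': array([-0.44701673,  0.17074052,  0.98728114])}
side {'fx': 503.8652954484137, 'fy': 503.8652954484137, 'cx': 325.91500382777116, 'cy': 200.86963842588423, 'D': array([0.05085086, 0.        , 0.        , 0.        , 0.        ]), 'R': array([[ 0.9983607 ,  0.05676961,  0.00728908],
       [ 0.04237306, -0.64748242, -0.76090146],
       [-0.03847653,  0.75996297, -0.64882651]]), 't': array([-0.50484737, -0.01707322,  1.61691977])}
```

View pics/scene0.png

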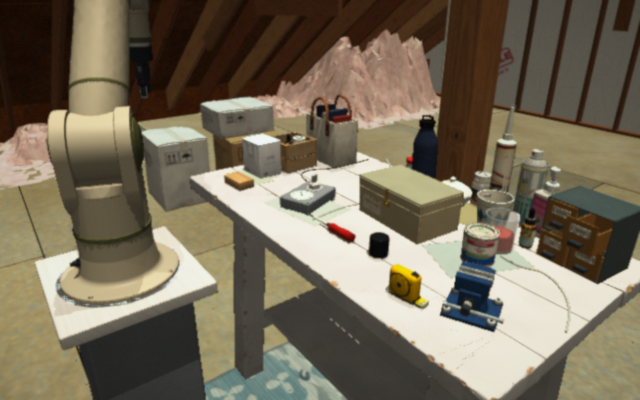

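View pics/side0.png

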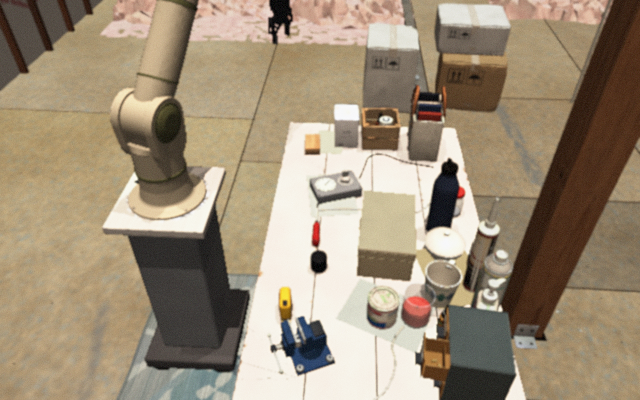

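Scene: timer at about (308,195) with the key at (314,180), and the cap at (379,245). Side: key at (346,178), cap at (318,262). Triangulating roughly from these.

```bash
cat > h.py <<'E'
from bench import *
import cv2,numpy as np
def ray(m,uv):
    K=np.array([[m['fx'],0,m['cx']],[0,m['fy'],m['cy']],[0,0,1]])
    p=cv2.undistortPoints(np.array([[uv]],float),K,m['D'])[0,0]
    R=np.array(m['R']);return -R.T@m['t'],R.T@np.r_[p,1]
def onz(m,uv,z):
    o,d=ray(m,uv);return o+d*(z-o[2])/d[2]
def proj(m,X):
    K=np.array([[m['fx'],0,m['cx']],[0,m['fy'],m['cy']],[0,0,1]])
    return cv2.projectPoints(np.atleast_2d(np.array(X,float)),cv2.Rodrigues(m['R'])[0],m['t'],K,m['D'])[0][:,0]
def axes(s):
    from scipy.spatial.transform import Rotation
    return Rotation.from_quat(s['ee_rot']).as_matrix()
E
python3 - <<'E'
from h import *
a,b=camera_model('scene'),camera_model('side')
for n,u,v,z in(('key',(314,178),(346,176),.07),('captop',(379,236),(318,255),.047)):
    print(n,onz(a,u,z),onz(b,v,z))
s=state();m=camera_model('wrist');print(axes(s).round(3));print(m); c=-np.array(m['R']).T@m['t'];print(axes(s).T@(c-s['ee_pos']), (np.array(m['R'])@axes(s)).round(3))
for n in('scene','side'): 
    im=read_camera(n)[:,:,::-1]; x,y=(260,140) if n=='scene' else (260,130)
    cv2.imwrite(f'pics/{n}1.png',cv2.resize(im[y:y+150,x:x+200],None,fx=4,fy=4,interpolation=cv2.INTER_CUBIC))
E
```

```text
key [0.56594995 0.06664479 0.07      ] [0.56571991 0.0493634  0.07      ]
captop [ 0.50485343 -0.27366078  0.047     ] [ 0.49955938 -0.27422637  0.047     ]
[[-0.914  0.405 -0.   ]
 [ 0.405  0.914 -0.001]
 [-0.    -0.001 -1.   ]]
{'fx': 296.69963825703303, 'fy': 296.69963825703303, 'cx': 316.7693285115558, 'cy': 200.96563945796524, 'D': array([0.01660616, 0.        , 0.        , 0.        , 0.        ]), 'R': array([[ 4.04960787e-01,  9.14334047e-01,  1.10983376e-04],
       [ 8.71959590e-01, -3.86229555e-01,  3.00854124e-01],
       [ 2.75124033e-01, -1.21737350e-01, -9.53670165e-01]]), 't': array([-0.72398068, -0.03870789,  0.37806483])}
[ 0.07670674 -0.0008213   0.03159897] [[-0.     1.    -0.002]
 [-0.954 -0.001 -0.301]
 [-0.301  0.001  0.954]]
```

Emit:
{"op": "apply_moves", "data": {
  "steps": [
    {"tx": -0.044, "ty": -0.039},
    {"tx": -0.044, "ty": -0.039},
    {"tx": -0.044, "ty": -0.039},
    {"tx": -0.044, "ty": -0.039},
    {"tx": -0.044, "ty": -0.039},
    {"tx": -0.044, "ty": -0.039},
    {"tx": -0.044, "ty": -0.039},
    {"tx": -0.044, "ty": -0.039},
    {"tx": -0.044, "ty": -0.039},
    {"tx": -0.044, "ty": -0.039}
  ]
}}

```text
validation failed for argument at $.st...
```

Emit:
{"op": "apply_moves", "data": {
  "steps": [
    {"tx": -0.025, "ty": -0.025, "tz": 0.04},
    {"tx": -0.025, "ty": -0.022, "tz": 0.04},
    {},
    {}
  ]
}}

```text
validation failed for argument at $.st...
```

Run:
```python
from h import *
s=state();print(s['clock'],s['ee_pos'],axes(s).round(3))
m=camera_model('wrist');im=read_camera('wrist')[:,:,::-1];np.save('m1.npy',m,allow_pickle=True)
cv2.imwrite('pics/w1f.png',im)
u=proj(m,[[.566,.058,.07]])[0];print(u)
x=int(np.clip(u[0]-125,0,390));y=int(np.clip(u[1]-95,0,210));print('crop',x,y)
cv2.imwrite('pics/w1.png',cv2.resize(im[y:y+190,x:x+250],None,fx=3,fy=3,interpolation=cv2.INTER_CUBIC))
```

```text
0.2 [0.29344541 0.66283436 0.40413525] [[-0.914  0.405 -0.   ]
 [ 0.405  0.914 -0.001]
 [-0.    -0.001 -1.   ]]
[ 22.74517863 502.66671239]
crop 0 210
```

View pics/w1.png

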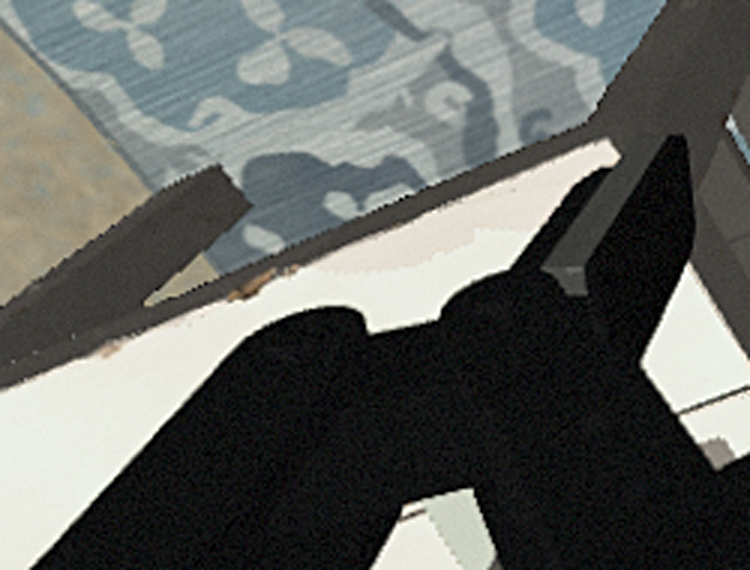

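The move call was refused, so the arm didn't move: this picture shows only the table edge and the gripper. Some fields may be required, so I'll try fuller rows.

Emit:
{"op": "apply_moves", "data": {
  "steps": [
    {"grip": 0.085, "tx": -0.044, "ty": -0.039, "tz": 0.0, "twist": 0.0}
  ]
}}

```text
clock: 0.38
ee_pos: [0.315, 0.6122, 0.4038]
ee_rot: [0.204, 0.979, 0.001, -0.001]
contact_force: [1.5, -0.9, -0.9]
gripper_width: 0.0851
gripper_force: 0.0
```

Emit:
{"op": "apply_moves", "data": {
  "steps": [
    {"grip": 0.085, "tx": -0.044, "ty": -0.039, "tz": 0, "twist": 0},
    {"grip": 0.085, "tx": -0.044, "ty": -0.039, "tz": 0, "twist": 0},
    {"grip": 0.085, "tx": -0.044, "ty": -0.039, "tz": 0, "twist": 0},
    {"grip": 0.085, "tx": -0.044, "ty": -0.039, "tz": 0, "twist": 0},
    {"grip": 0.085, "tx": -0.044, "ty": -0.039, "tz": 0, "twist": 0},
    {"grip": 0.085, "tx": -0.044, "ty": -0.039, "tz": 0, "twist": 0},
    {"grip": 0.085, "tx": -0.044, "ty": -0.039, "tz": 0, "twist": 0},
    {"grip": 0.085, "tx": -0.044, "ty": -0.039, "tz": 0, "twist": 0},
    {"grip": 0.085, "tx": -0.044, "ty": -0.039, "tz": 0, "twist": 0}
  ]
}}

```text
clock: 1.5
ee_pos: [0.5385, 0.1265, 0.4049]
ee_rot: [0.207, 0.978, 0.0, 0.0]
contact_force: [0.1, 0.7, -0.6]
gripper_width: 0.085
gripper_force: 0.0
```

Emit:
{"op": "apply_moves", "data": {
  "steps": [
    {"grip": 0.085, "tx": -0.025, "ty": -0.025, "tz": 0.03, "twist": 0},
    {"grip": 0.085, "tx": -0.025, "ty": -0.022, "tz": 0.03, "twist": 0},
    {"grip": 0.085, "tx": 0, "ty": 0, "tz": 0, "twist": 0},
    {"grip": 0.085, "tx": 0, "ty": 0, "tz": 0, "twist": 0}
  ]
}}

```text
clock: 2.0
ee_pos: [0.5647, 0.0655, 0.3449]
ee_rot: [0.207, 0.978, 0.0, -0.0]
contact_force: [0.2, 0.6, -1.1]
gripper_width: 0.0848
gripper_force: 0.0
```

Run:
```python
from h import *
s=state();print(s['clock'],s['ee_pos'],s['contact_force'],axes(s).round(3))
m=camera_model('wrist');im=read_camera('wrist')[:,:,::-1];np.save('m1.npy',m,allow_pickle=True)
cv2.imwrite('pics/w2f.png',im)
u=proj(m,[[.566,.058,.07]])[0];print(u)
x=int(np.clip(u[0]-125,0,390));y=int(np.clip(u[1]-95,0,210));print('crop',x,y)
cv2.imwrite('pics/w2.png',cv2.resize(im[y:y+190,x:x+250],None,fx=3,fy=3,interpolation=cv2.INTER_CUBIC))
```

```text
2.0 [0.56465498 0.06550398 0.34488174] [ 0.22174856  0.61292344 -1.0566329 ] [[-0.914  0.405 -0.   ]
 [ 0.405  0.914  0.   ]
 [ 0.     0.    -1.   ]]
[309.91679435 205.78310485]
crop 184 110
```

View pics/w2.png

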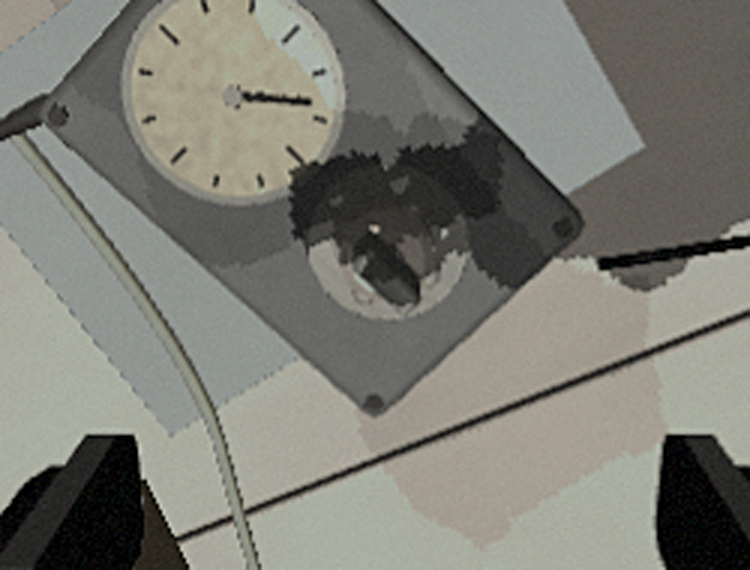

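The timer fills the crop: dial at (233,97), ring about (388,240) with shadow across it, key about (388,265), running from upper left to lower right. Timer corners at (580,215), (372,414) and (45,100). A closer, brightened crop next.

Run:
```python
from h import *
im=cv2.imread('pics/w2f.png')
c=im[170:230,270:350]
c=(255*(c/255.)**.5).astype('uint8')
cv2.imwrite('pics/w3.png',cv2.resize(c,None,fx=10,fy=10,interpolation=cv2.INTER_CUBIC))
m=np.load('m1.npy',allow_pickle=True).item()
P=[onz(m,(184+u/3,110+v/3),.039) for u,v in((580,215),(372,414),(45,100))]
for p in P:print(p)
print(np.linalg.norm(P[0]-P[1]),np.linalg.norm(P[1]-P[2]))
d=(P[1]-P[2])/np.linalg.norm(P[1]-P[2]);ctr=(P[0]+P[2])/2;print('ctr',ctr,'yaw',np.degrees(np.arctan2(d[1],d[0])),'seat',ctr+.032*d)
print(onz(m,(314,199.3),.078))
```

```text
[0.57910694 0.12161961 0.039     ]
[0.61571299 0.03274679 0.039     ]
[ 0.47964573 -0.01442231  0.039     ]
0.09611649675085511 0.14401119634800372
ctr [0.52937634 0.05359865 0.039     ] yaw 19.119395878980157 seat [0.55961115 0.06407986 0.039     ]
[0.55984269 0.0646721  0.078     ]
```

View pics/w3.png

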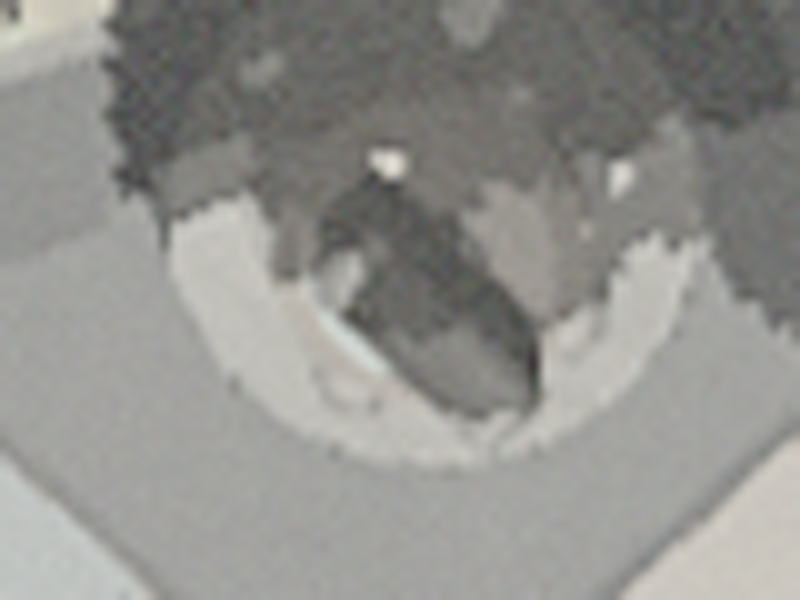

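Run:
```python
from h import *
m=np.load('m1.npy',allow_pickle=True).item()
im=cv2.imread('pics/w2f.png');c=(255*(im[170:230,270:350]/255.)**.5).astype('uint8')
big=cv2.resize(c,None,fx=6,fy=6,interpolation=cv2.INTER_CUBIC)
S=onz(m,(313.7,191),.040);print(S,proj(m,[S+[0,0,.041]]))
o=[]
t=np.linspace(0,2*np.pi,60)
for S0,th in((S,-30),(np.array([.560,.0645,.04]),-10)):
  b=big.copy()
  def dr(X,col):
    p=((proj(m,X)-[270,170]+.5)*6).astype(np.int32);cv2.polylines(b,[p],True,col,1)
  dr(S0+np.c_[.026*np.cos(t),.026*np.sin(t),0*t],(0,255,0))
  for a,col in((th,(0,0,255)),(th+20,(255,0,0))):
    a=np.radians(a);u=np.array([np.cos(a),np.sin(a),0]);v=np.array([-u[1],u[0],0])
    for z in(.019,.041): dr([S0+s*.011*u+w*.004*v+[0,0,z] for s,w in((1,1),(1,-1),(-1,-1),(-1,1))],col)
  o.append(b[:,:400])
cv2.imwrite('pics/w4.png',np.hstack(o))
```

```text
[0.56275508 0.06276491 0.04      ] [[313.30035436 204.35955186]]
```

View pics/w4.png

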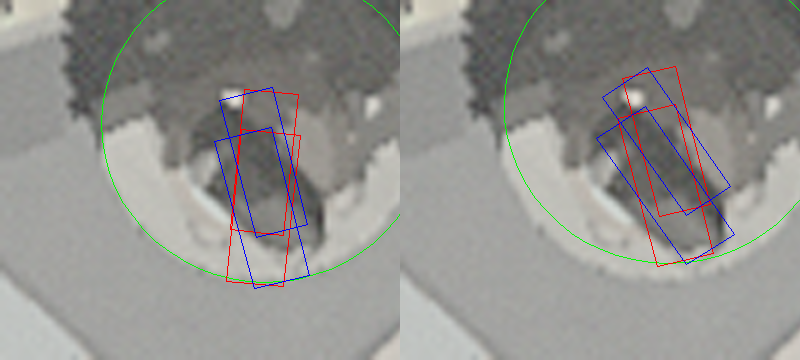

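Ring fit puts the seat at about (0.5625, 0.063). The key edges slope about 45° in the image, which gives a key yaw of about 19°, close to the timer's own. Checking the wrist range next.

Run:
```python
from h import *
s=state();print(s['qpos'].round(3) if hasattr(s['qpos'],'round') else s['qpos'],s['ft_torque'])
R=axes(s);print(R.T@(np.array([.5625,.063,.236])-s['ee_pos']))
```

```text
[-0.231  0.489  0.021  2.02  -0.018  0.632  0.957] [ 0.00249755 -0.01965645  0.04780043]
[ 0.00077106 -0.00369915  0.10925279]
```

Emit:
{"op": "apply_moves", "data": {
  "steps": [
    {"grip": 0.04, "tx": 0.001, "ty": -0.004, "tz": 0.02, "twist": 0},
    {"grip": 0.04, "tx": 0, "ty": 0, "tz": 0.01, "twist": -8.6},
    {"grip": 0.04, "tx": 0, "ty": 0, "tz": 0.01, "twist": -8.6},
    {"grip": 0.04, "tx": 0, "ty": 0, "tz": 0.005, "twist": -8.6},
    {"grip": 0.04, "tx": 0, "ty": 0, "tz": 0, "twist": -8.6},
    {"grip": 0.04, "tx": 0, "ty": 0, "tz": 0, "twist": -8.6},
    {"grip": 0.04, "tx": 0, "ty": 0, "tz": 0, "twist": 0}
  ]
}}

```text
clock: 2.92
ee_pos: [0.5621, 0.0627, 0.3006]
ee_rot: [-0.166, 0.986, 0.0, 0.001]
contact_force: [0.3, 0.4, 0.0]
gripper_width: 0.04
gripper_force: 0.0
```

Run:
```python
from h import *
s=state();R=axes(s);print(s['clock'],s['ee_pos'],np.degrees(np.arctan2(R[1,0],R[0,0])),s['qpos'][6])
m=camera_model('wrist');im=read_camera('wrist')[:,:,::-1];np.save('m2.npy',m,allow_pickle=True);cv2.imwrite('pics/w5f.png',im)
x,y=220,130
b=cv2.resize(im[y:y+150,x:x+200],None,fx=4,fy=4,interpolation=cv2.INTER_CUBIC);b=(255*(b/255.)**.6).astype('uint8')
S0=np.array([.5625,.063,.04]);t=np.linspace(0,2*np.pi,60)
def dr(X,col):
    p=((proj(m,X)-[x,y]+.5)*4).astype(np.int32);cv2.polylines(b,[p],True,col,1)
dr(S0+np.c_[.026*np.cos(t),.026*np.sin(t),0*t],(0,255,0))
a=np.radians(19);u=np.array([np.cos(a),np.sin(a),0]);v=np.array([-u[1],u[0],0])
for z in(.019,.041): dr([S0+s*.011*u+w*.004*v+[0,0,z] for s,w in((1,1),(1,-1),(-1,-1),(-1,1))],(0,0,255))
cv2.imwrite('pics/w5.png',b)
```

```text
2.925 [0.56211555 0.06274039 0.30058508] -160.85062556106337 1.4952990645770885
```

View pics/w5.png

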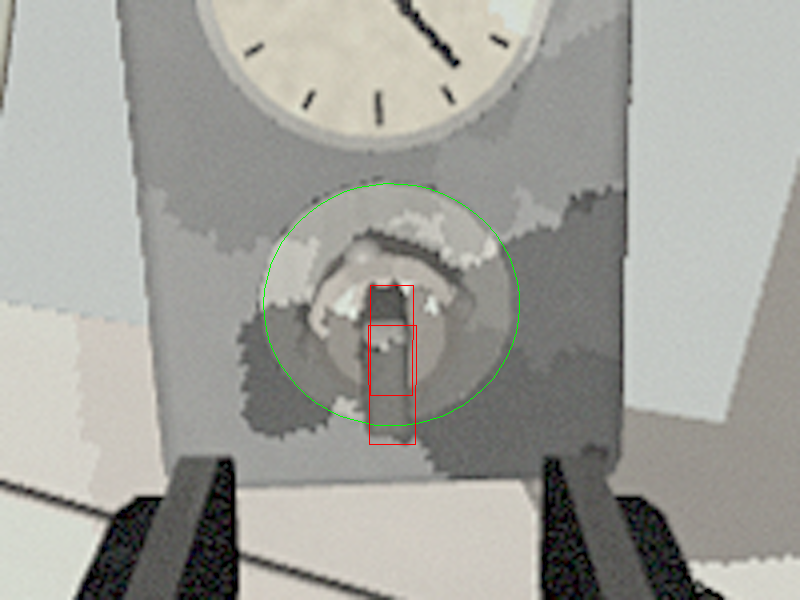

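The overlay agrees with the ring, and the key is upright in the picture at x≈387, midway between the fingers (389). Descending to grip it and making the first turn.

Emit:
{"op": "apply_moves", "data": {
  "grip_force": 40,
  "steps": [
    {"grip": 0.04, "tx": 0, "ty": -0.0005, "tz": 0.03, "twist": 0},
    {"grip": 0.04, "tx": 0, "ty": 0, "tz": 0.025, "twist": 0},
    {"grip": 0.04, "tx": 0, "ty": 0, "tz": 0.01, "twist": 0},
    {"grip": 0.0, "tx": 0, "ty": 0, "tz": 0, "twist": 0},
    {"grip": 0.0, "tx": 0, "ty": 0, "tz": 0, "twist": 0},
    {"grip": 0.0, "tx": 0, "ty": 0, "tz": 0, "twist": 0},
    {"grip": 0.0, "tx": 0, "ty": 0, "tz": 0, "twist": 0}
  ]
}}

```text
clock: 3.85
ee_pos: [0.5623, 0.062, 0.2355]
ee_rot: [-0.166, 0.986, 0.0, 0.001]
contact_force: [-2.7, 5.4, 5.0]
gripper_width: 0.0071
gripper_force: 42.0
```

Run:
```python
from bench import *
s=state();print(s['contact_force'],s['ft_torque'],s['gripper_width'],s['gripper_force'])
```

```text
[-2.70182341  5.35446461  5.04453396] [1.02133998 0.47018307 0.02575311] 0.0070925247186498655 41.99154496192932
```

Emit:
{"op": "apply_moves", "data": {
  "steps": [
    {"grip": 0.0, "tx": 0, "ty": 0.0005, "tz": 0, "twist": 3},
    {"grip": 0.0, "tx": 0, "ty": 0, "tz": 0, "twist": 7},
    {"grip": 0.0, "tx": 0, "ty": 0, "tz": 0, "twist": 7},
    {"grip": 0.0, "tx": 0, "ty": 0, "tz": 0, "twist": 7},
    {"grip": 0.0, "tx": 0, "ty": 0, "tz": 0, "twist": 7},
    {"grip": 0.0, "tx": 0, "ty": 0, "tz": 0, "twist": 7},
    {"grip": 0.0, "tx": 0, "ty": 0, "tz": 0, "twist": 7},
    {"grip": 0.0, "tx": 0, "ty": 0, "tz": 0, "twist": 0}
  ]
}}

```text
clock: 4.85
ee_pos: [0.5623, 0.0623, 0.2355]
ee_rot: [0.225, 0.974, 0.0, 0.0]
contact_force: [-1.9, 4.3, 4.9]
gripper_width: 0.0071
gripper_force: 42.2
```

Run:
```python
from h import *
s=state();R=axes(s);print(np.degrees(np.arctan2(R[1,0],R[0,0])),s['contact_force'],s['ft_torque'],s['gripper_width'],s['gripper_force'],s['qpos'][6])
```

```text
154.00018215331406 [-1.92674918  4.27836514  4.92672608] [ 0.85483539  0.35563856 -0.03877228] 0.007106374199481713 42.17899739742279 0.9712292187507844
```

Emit:
{"op": "apply_moves", "data": {
  "steps": [
    {"grip": 0.02, "tx": 0, "ty": 0, "tz": 0, "twist": 0},
    {"grip": 0.02, "tx": 0.0005, "ty": 0.0004, "tz": 0, "twist": 0},
    {"grip": 0.0, "tx": 0, "ty": 0, "tz": 0, "twist": 0},
    {"grip": 0.0, "tx": 0, "ty": 0, "tz": 0, "twist": 0},
    {"grip": 0.0, "tx": 0, "ty": 0, "tz": 0, "twist": 0}
  ]
}}

```text
clock: 5.48
ee_pos: [0.5622, 0.0625, 0.2349]
ee_rot: [0.224, 0.975, 0.0, 0.0]
contact_force: [1.0, 2.5, 2.5]
gripper_width: 0.0069
gripper_force: 42.6
```

Emit:
{"op": "apply_moves", "data": {
  "steps": [
    {"grip": 0.0, "tx": 0, "ty": 0, "tz": 0, "twist": 7},
    {"grip": 0.0, "tx": 0, "ty": 0, "tz": 0, "twist": 8},
    {"grip": 0.0, "tx": 0, "ty": 0, "tz": 0, "twist": 8},
    {"grip": 0.0, "tx": 0, "ty": 0, "tz": 0, "twist": 8},
    {"grip": 0.0, "tx": 0, "ty": 0, "tz": 0, "twist": 8},
    {"grip": 0.0, "tx": 0, "ty": 0, "tz": 0, "twist": 8}
  ]
}}

```text
clock: 6.22
ee_pos: [0.5624, 0.0628, 0.2349]
ee_rot: [0.596, 0.803, 0.001, 0.0]
contact_force: [1.9, 3.4, 1.1]
gripper_width: 0.0068
gripper_force: 42.4
```

Run:
```python
from h import *
s=state();R=axes(s);print(np.degrees(np.arctan2(R[1,0],R[0,0])),s['contact_force'],s['ft_torque'],s['gripper_width'],s['gripper_force'],s['qpos'])
```

```text
106.90125197241552 [1.87651742 3.35475895 1.08936321] [ 0.69938273 -0.34708066  0.06000905] 0.00680964832891295 42.41577040404081 [-0.37259966  0.67033166  0.23992967  2.1056047  -0.38471998  0.40516822
  0.4678265 ]
```

Emit:
{"op": "apply_moves", "data": {
  "steps": [
    {"grip": 0.02, "tx": 0, "ty": 0, "tz": 0, "twist": 0},
    {"grip": 0.02, "tx": 0.0003, "ty": 0.0004, "tz": 0, "twist": 0},
    {"grip": 0.0, "tx": 0, "ty": 0, "tz": 0, "twist": 0},
    {"grip": 0.0, "tx": 0, "ty": 0, "tz": 0, "twist": 0},
    {"grip": 0.0, "tx": 0, "ty": 0, "tz": 0, "twist": 0},
    {"grip": 0.0, "tx": 0, "ty": 0, "tz": 0, "twist": 6},
    {"grip": 0.0, "tx": 0, "ty": 0, "tz": 0, "twist": 6},
    {"grip": 0.0, "tx": 0, "ty": 0, "tz": 0, "twist": 6},
    {"grip": 0.0, "tx": 0, "ty": 0, "tz": 0, "twist": 4}
  ]
}}

```text
clock: 7.35
ee_pos: [0.5625, 0.0627, 0.2348]
ee_rot: [0.737, 0.675, 0.0, 0.0]
contact_force: [3.3, -0.2, -1.6]
gripper_width: 0.0072
gripper_force: 44.7
```

```bash
cat > st.py <<'E'
from h import *
s=state();R=axes(s);print(s['clock'],np.degrees(np.arctan2(R[1,0],R[0,0])),s['ee_pos'],s['contact_force'],s['ft_torque'],s['gripper_width'],s['gripper_force'],s['qpos'])
E
python3 st.py
```

```text
7.35 84.9855283271647 [0.56250136 0.06268373 0.23476375] [ 3.32048574 -0.2298283  -1.57008795] [ 0.00585968 -0.58826008  0.06280479] 0.0071840872576861255 44.746067114174366 [-0.43600147  0.68452797  0.33708935  2.10930058 -0.52764409  0.42749758
  0.22900262]
```

Emit:
{"op": "apply_moves", "data": {
  "steps": [
    {"grip": 0.0, "tx": 0, "ty": 0, "tz": 0, "twist": 5},
    {"grip": 0.0, "tx": 0, "ty": 0, "tz": 0, "twist": 5}
  ]
}}

```text
clock: 7.6
ee_pos: [0.5625, 0.0627, 0.2348]
ee_rot: [0.793, 0.609, 0.0, 0.0]
contact_force: [2.5, 0.5, -2.9]
gripper_width: 0.0071
gripper_force: 44.7
```

```bash
python3 st.py
```

```text
7.6 74.9777777493814 [0.56252977 0.06265862 0.23477169] [ 2.48181595  0.47125817 -2.9324203 ] [ 0.03680838 -0.61472196  0.02414693] 0.007076628032378942 44.68836810439825 [-0.46473448  0.69244664  0.38201628  2.11108249 -0.59071438  0.44091407
  0.11788871]
```

Emit:
{"op": "apply_moves", "data": {
  "steps": [
    {"grip": 0.0, "tx": 0, "ty": 0, "tz": 0, "twist": 4},
    {"grip": 0.0, "tx": 0, "ty": 0, "tz": 0, "twist": 4}
  ]
}}

```text
clock: 7.85
ee_pos: [0.5626, 0.0626, 0.2348]
ee_rot: [0.834, 0.552, 0.0, 0.0]
contact_force: [4.0, 0.5, -1.5]
gripper_width: 0.0071
gripper_force: 44.7
```

```bash
python3 st.py
```

```text
7.85 67.00808825217305 [0.56256116 0.06264893 0.23477941] [ 3.98197636  0.51523501 -1.54135824] [ 0.04679481 -0.62882161  0.13312257] 0.007129979574783669 44.697036165744066 [-0.48780407  0.69962087  0.41846883  2.11248378 -0.63960041  0.45317415
  0.02810619]
```

Emit:
{"op": "apply_moves", "data": {
  "steps": [
    {"grip": 0.0, "tx": 0, "ty": 0, "tz": 0, "twist": 3},
    {"grip": 0.0, "tx": 0, "ty": 0, "tz": 0, "twist": 3}
  ]
}}

```text
clock: 8.1
ee_pos: [0.5626, 0.0627, 0.2348]
ee_rot: [0.862, 0.507, 0.0, 0.0]
contact_force: [4.6, -0.3, -2.9]
gripper_width: 0.0071
gripper_force: 44.6
```

```bash
python3 st.py
```

```text
8.1 60.98634903197038 [0.56256687 0.06267117 0.23475526] [ 4.63864864 -0.30399783 -2.87755879] [ 0.02370919 -0.93941785  0.11298227] 0.00714404890670011 44.59325708448887 [-0.50522616  0.70558905  0.44620715  2.1135647  -0.67559942  0.46332633
 -0.04068668]
```

Emit:
{"op": "apply_moves", "data": {
  "steps": [
    {"grip": 0.0, "tx": 0, "ty": 0, "tz": 0, "twist": 3},
    {"grip": 0.0, "tx": 0, "ty": 0, "tz": 0, "twist": 3}
  ]
}}

```text
clock: 8.35
ee_pos: [0.5625, 0.0627, 0.2348]
ee_rot: [0.887, 0.461, 0.0, 0.0]
contact_force: [6.0, 0.2, -2.6]
gripper_width: 0.0072
gripper_force: 44.5
```

```bash
python3 st.py
```

```text
8.35 54.9502636877842 [0.56254505 0.06265855 0.23477588] [ 6.02629385  0.20789228 -2.56398283] [ 0.02798053 -1.08012271  0.11203665] 0.0071510103339053575 44.5370982773602 [-0.52262605  0.71194027  0.47427141  2.11469946 -0.71082047  0.4743485
 -0.11040071]
```

Emit:
{"op": "apply_moves", "data": {
  "steps": [
    {"grip": 0.0, "tx": 0, "ty": 0, "tz": 0, "twist": 3},
    {"grip": 0.0, "tx": 0, "ty": 0, "tz": 0, "twist": 0}
  ]
}}

```text
clock: 8.6
ee_pos: [0.5626, 0.0627, 0.2348]
ee_rot: [0.899, 0.438, 0.0, 0.0]
contact_force: [4.9, -1.5, -2.4]
gripper_width: 0.0072
gripper_force: 44.6
```

```bash
python3 st.py
```

```text
8.6 52.013993885666835 [0.56258858 0.06270552 0.23478548] [ 4.92334702 -1.50546701 -2.40372778] [ 0.03108816 -1.02496984  0.0875332 ] 0.007214940340753334 44.61188457906246 [-0.53140013  0.71531973  0.4883324   2.11514162 -0.7276151   0.48004829
 -0.1447503 ]
```

Emit:
{"op": "apply_moves", "data": {
  "steps": [
    {"grip": 0.0, "tx": 0, "ty": 0, "tz": 0, "twist": 3},
    {"grip": 0.0, "tx": 0, "ty": 0, "tz": 0, "twist": 0}
  ]
}}

```text
clock: 8.85
ee_pos: [0.5626, 0.0628, 0.2348]
ee_rot: [0.909, 0.416, 0.0, 0.001]
contact_force: [5.0, -0.8, -1.5]
gripper_width: 0.0071
gripper_force: 51.1
```

```bash
python3 st.py
```

```text
8.85 49.13058317653586 [0.56260378 0.06275873 0.23481937] [ 5.01892467 -0.78135052 -1.47597188] [-0.01238101 -1.09308261  0.84117855] 0.007072663049358649 51.05058145634189 [-0.54001277  0.71870197  0.50217044  2.11558048 -0.74361343  0.48593832
 -0.17896187]
```

Torque jumped to 0.84 N m after about 150° in total, so the key is on its stop. Releasing it, lifting, and moving over the cap.

Emit:
{"op": "apply_moves", "data": {
  "steps": [
    {"grip": 0.03, "tx": 0, "ty": 0, "tz": 0, "twist": 0},
    {"grip": 0.04, "tx": 0, "ty": 0, "tz": 0, "twist": 0},
    {"grip": 0.04, "tx": 0, "ty": 0, "tz": -0.04, "twist": 0},
    {"grip": 0.08, "tx": 0, "ty": 0, "tz": -0.055, "twist": 0},
    {"grip": 0.085, "tx": 0, "ty": 0, "tz": 0, "twist": -10},
    {"grip": 0.085, "tx": 0, "ty": 0, "tz": 0, "twist": -10},
    {"grip": 0.085, "tx": 0, "ty": 0, "tz": 0, "twist": -10},
    {"grip": 0.085, "tx": 0, "ty": 0, "tz": 0, "twist": -10}
  ]
}}

```text
clock: 9.85
ee_pos: [0.5615, 0.0627, 0.3296]
ee_rot: [0.711, 0.704, -0.0, -0.001]
contact_force: [0.0, 0.0, -0.3]
gripper_width: 0.0851
gripper_force: 0.0
```

Emit:
{"op": "apply_moves", "data": {
  "steps": [
    {"grip": 0.085, "tx": -0.056, "ty": -0.01, "tz": 0, "twist": 0},
    {"grip": 0.085, "tx": -0.056, "ty": -0.01, "tz": 0, "twist": 0},
    {"grip": 0.085, "tx": -0.056, "ty": -0.01, "tz": 0, "twist": 0},
    {"grip": 0.085, "tx": -0.056, "ty": -0.01, "tz": 0, "twist": 0},
    {"grip": 0.085, "tx": -0.056, "ty": -0.01, "tz": 0, "twist": 0},
    {"grip": 0.085, "tx": -0.056, "ty": -0.01, "tz": 0, "twist": 0},
    {"grip": 0.085, "tx": 0, "ty": 0, "tz": 0, "twist": 0},
    {"grip": 0.085, "tx": 0, "ty": 0, "tz": 0, "twist": 0}
  ]
}}

```text
clock: 10.85
ee_pos: [0.4966, -0.272, 0.3295]
ee_rot: [0.713, 0.701, 0.0, -0.001]
contact_force: [0.1, 0.9, -0.2]
gripper_width: 0.0852
gripper_force: 0.0
```

```bash
python3 st.py
python3 - <<'E'
from h import *
m=camera_model('wrist');im=read_camera('wrist')[:,:,::-1];np.save('m3.npy',m,allow_pickle=True);cv2.imwrite('pics/w6f.png',im)
x,y=200,110
b=cv2.resize(im[y:y+190,x:x+240],None,fx=3,fy=3,interpolation=cv2.INTER_CUBIC);b=(255*(b/255.)**.6).astype('uint8')
S0=np.array([.502,-.274,0]);t=np.linspace(0,2*np.pi,60)
for z,r in((.0,.0235),(.047,.023)):
    p=((proj(m,S0+np.c_[r*np.cos(t),r*np.sin(t),0*t+z])-[x,y]+.5)*3).astype(np.int32);cv2.polylines(b,[p],True,(0,255,0),1)
cv2.imwrite('pics/w6.png',b)
E
```

```text
10.85 89.06238529841362 [ 0.49656037 -0.27198154  0.32945075] [ 0.06485236  0.86683259 -0.20668981] [ 0.0342398  -0.00552034  0.00799333] 0.08522909286766676 0.0 [ 0.11789608  0.54105915  0.41399347  2.05431949 -0.36694758  0.61787062
  0.76562288]
```

View pics/w6.png

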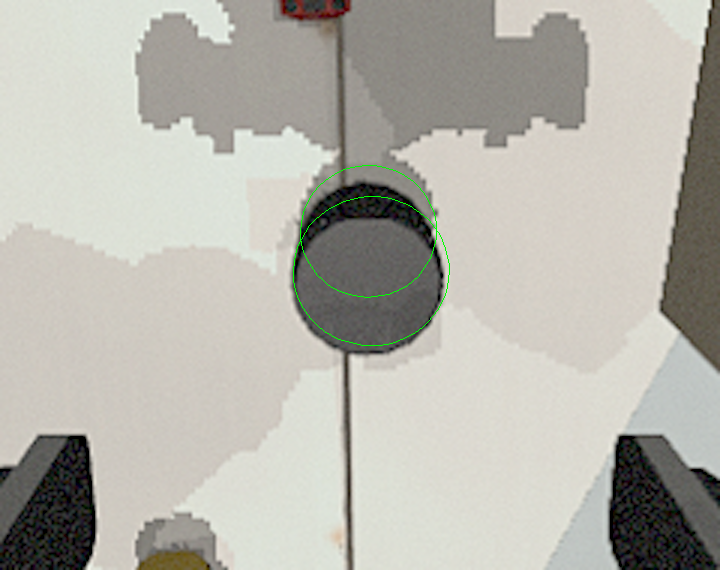

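The cap top's disc centres at about (367,282) in the crop, lower than predicted. I'll fit the dark silhouette numerically with a cylinder hull.

```bash
cat > fit.py <<'E'
from h import *
from scipy.optimize import minimize
def fit(im,m,x0):
    c=proj(m,[[*x0,.025]])[0].astype(int)
    g=im.max(2).astype(int);k=np.zeros(g.shape,np.uint8);k[max(c[1]-40,0):c[1]+45,c[0]-45:c[0]+45]=1
    M=((g<85)&(k>0)).astype(np.uint8);n,l,st,_=cv2.connectedComponentsWithStats(M);M=(l==1+np.argmax(st[1:,4])).astype(np.uint8)
    M=cv2.morphologyEx(M,cv2.MORPH_CLOSE,np.ones((5,5)));
    M4=cv2.resize(M*255,None,fx=4,fy=4,interpolation=cv2.INTER_LINEAR)>127
    t=np.linspace(0,2*np.pi,60)
    def cost(p):
        X=np.vstack([np.c_[p[0]+.0233*np.cos(t),p[1]+.0233*np.sin(t),0*t+z] for z in(0,.047)])
        h=cv2.convexHull(((proj(m,X)+.5)*4).astype(np.int32));A=np.zeros(M4.shape,np.uint8);cv2.fillPoly(A,[h],1);A=A>0
        return 1-(A&M4).sum()/(A|M4).sum()
    r=minimize(cost,x0,method='Nelder-Mead',options=dict(initial_simplex=[x0,[x0[0]+.005,x0[1]],[x0[0],x0[1]+.005]],xatol=1e-4))
    return r.x,r.fun,M.sum(),np.argwhere(M).min(0),np.argwhere(M).max(0)
E
python3 - <<'E'
from fit import *
print(fit(cv2.imread('pics/w6f.png'),np.load('m3.npy',allow_pickle=True).item(),[.501,-.277]))
E
```

```text
(array([ 0.50047144, -0.27683948]), np.float64(0.07532785880622628), np.uint64(2409), array([156, 297]), array([240, 347]))
```

```bash
sed -i 's/np.ones((5,5)));/np.ones((5,5)));M=cv2.morphologyEx(M,cv2.MORPH_OPEN,np.ones((9,9),np.uint8))/' fit.py
python3 - <<'E'
from fit import *
print(fit(cv2.imread('pics/w6f.png'),np.load('m3.npy',allow_pickle=True).item(),[.501,-.277]))
E
```

```text
(array([ 0.50040735, -0.27726459]), np.float64(0.06626896964856233), np.uint64(2345), array([170, 298]), array([227, 346]))
```

Emit:
{"op": "apply_moves", "data": {
  "grip_force": 40,
  "steps": [
    {"grip": 0.085, "tx": -0.0052, "ty": 0.0037, "tz": 0.03, "twist": 0},
    {"grip": 0.085, "tx": 0, "ty": 0, "tz": 0.04, "twist": 0},
    {"grip": 0.085, "tx": 0, "ty": 0, "tz": 0.04, "twist": 0},
    {"grip": 0.075, "tx": 0, "ty": 0, "tz": 0.0325, "twist": 0},
    {"grip": 0.06, "tx": 0, "ty": 0, "tz": 0, "twist": 0},
    {"grip": 0.03, "tx": 0, "ty": 0, "tz": 0, "twist": 0},
    {"grip": 0.03, "tx": 0, "ty": 0, "tz": 0, "twist": 0},
    {"grip": 0.03, "tx": 0, "ty": 0, "tz": 0, "twist": 0}
  ]
}}

```text
clock: 11.9
ee_pos: [0.501, -0.2775, 0.1883]
ee_rot: [0.712, 0.702, 0.0, 0.001]
contact_force: [-0.3, -0.0, -0.7]
gripper_width: 0.0452
gripper_force: 40.8
```

```bash
python3 st.py
```

```text
11.9 89.14544597448577 [ 0.50097838 -0.27747976  0.18830429] [-0.32756532 -0.03582633 -0.70519002] [-0.04160613  0.00149419 -0.05973146] 0.045185146153452885 40.80321131274104 [ 0.25360865  0.75387988  0.23053466  2.10484064 -0.49951073  0.33262248
  0.88405696]
```

Emit:
{"op": "apply_moves", "data": {
  "grip_force": 80,
  "steps": [
    {"grip": 0.03, "tx": 0, "ty": 0, "tz": 0, "twist": 0},
    {"grip": 0.03, "tx": 0, "ty": 0, "tz": -0.03, "twist": 0},
    {"grip": 0.03, "tx": 0, "ty": 0, "tz": -0.055, "twist": 0},
    {"grip": 0.03, "tx": 0, "ty": 0, "tz": -0.055, "twist": 0},
    {"grip": 0.03, "tx": 0.05, "ty": 0.008, "tz": 0, "twist": 0},
    {"grip": 0.03, "tx": 0.05, "ty": 0.008, "tz": 0, "twist": 0},
    {"grip": 0.03, "tx": 0.05, "ty": 0.008, "tz": 0, "twist": 0},
    {"grip": 0.03, "tx": 0.05, "ty": 0.008, "tz": 0, "twist": 0},
    {"grip": 0.03, "tx": 0.05, "ty": 0.008, "tz": 0, "twist": 0}
  ]
}}

```text
clock: 13.02
ee_pos: [0.5445, -0.0266, 0.3277]
ee_rot: [0.713, 0.702, 0.0, 0.0]
contact_force: [1.2, -0.2, -0.7]
gripper_width: 0.044
gripper_force: 81.5
```

Emit:
{"op": "apply_moves", "data": {
  "steps": [
    {"grip": 0.03, "tx": 0.05, "ty": 0.008, "tz": 0, "twist": 0},
    {"grip": 0.03, "tx": 0.04, "ty": 0.008, "tz": 0, "twist": 0},
    {"grip": 0.03, "tx": 0, "ty": 0, "tz": 0, "twist": 0},
    {"grip": 0.03, "tx": 0, "ty": 0, "tz": 0, "twist": 0},
    {"grip": 0.03, "tx": 0, "ty": 0, "tz": 0, "twist": 0}
  ]
}}

```text
clock: 13.65
ee_pos: [0.5616, 0.06, 0.3275]
ee_rot: [0.713, 0.701, -0.0, 0.0]
contact_force: [-0.7, 0.3, 0.1]
gripper_width: 0.0441
gripper_force: 81.5
```

```bash
python3 st.py
python3 - <<'E'
from h import *
s=state();R=axes(s);print(R.T@(np.array([.5627,.0628,.2283])-s['ee_pos']))
x=270;y=120;sc=read_camera('scene')[:,:,::-1][y:y+100,x:x+100];sd=read_camera('side')[:,:,::-1][100:200,300:400];w=read_camera('wrist')[:,:,::-1]
cv2.imwrite('pics/c1.png',np.hstack([cv2.resize(sc,(400,400),interpolation=cv2.INTER_CUBIC),cv2.resize(sd,(400,400),interpolation=cv2.INTER_CUBIC)]))
E
```

```text
13.65 88.99793545678303 [0.56157737 0.06003862 0.32749135] [-0.71810303  0.25520655  0.05068689] [-0.01876984  0.01841639 -0.08790039] 0.04413135124878807 81.48597937077284 [-0.53632347  0.55502219  0.48501329  2.0622112  -0.43411947  0.62286568
  0.2273799 ]
[0.00281006 0.00105506 0.09919073]
```

View pics/c1.png

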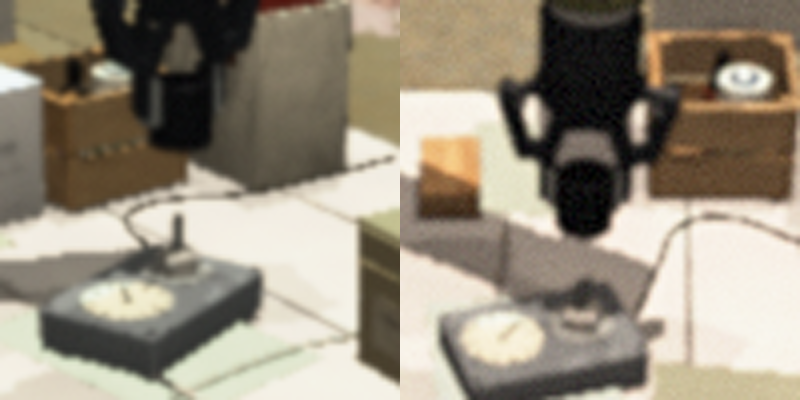

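The cap hangs straight between the fingers above the key in both views. Centring it and lowering to just above the balls.

Emit:
{"op": "apply_moves", "data": {
  "steps": [
    {"grip": 0.03, "tx": 0.0028, "ty": 0.001, "tz": 0.02, "twist": 0},
    {"grip": 0.03, "tx": 0, "ty": 0, "tz": 0.02, "twist": 0},
    {"grip": 0.03, "tx": 0, "ty": 0, "tz": 0.02, "twist": 0},
    {"grip": 0.03, "tx": 0, "ty": 0, "tz": 0.012, "twist": 0},
    {"grip": 0.03, "tx": 0, "ty": 0, "tz": 0.008, "twist": 0},
    {"grip": 0.03, "tx": 0, "ty": 0, "tz": 0, "twist": 0}
  ]
}}

```text
clock: 14.55
ee_pos: [0.5629, 0.0641, 0.247]
ee_rot: [0.713, 0.702, -0.0, -0.0]
contact_force: [-0.5, 1.0, -0.9]
gripper_width: 0.044
gripper_force: 81.5
```

```bash
python3 st.py
```

```text
14.55 89.09980638750554 [0.56288772 0.06408267 0.24699216] [-0.53445397  1.04334548 -0.87200544] [ 0.02050748 -0.05112512  0.03401664] 0.04400732614524629 81.48818168789148 [-0.45909733  0.66919671  0.36847693  2.10345752 -0.52904793  0.45857944
  0.30218987]
```

Emit:
{"op": "apply_moves", "data": {
  "steps": [
    {"grip": 0.03, "tx": -0.001, "ty": 0, "tz": 0.002, "twist": 0},
    {"grip": 0.03, "tx": 0, "ty": 0, "tz": 0.002, "twist": 0},
    {"grip": 0.03, "tx": 0, "ty": 0, "tz": 0.002, "twist": 0},
    {"grip": 0.03, "tx": 0, "ty": 0, "tz": 0.001, "twist": 0},
    {"grip": 0.03, "tx": 0, "ty": 0, "tz": 0.001, "twist": 0},
    {"grip": 0.03, "tx": 0, "ty": 0, "tz": 0.001, "twist": 0}
  ]
}}

```text
clock: 15.3
ee_pos: [0.5629, 0.0636, 0.2383]
ee_rot: [0.712, 0.702, 0.0, -0.0]
contact_force: [-0.7, 1.7, 3.3]
gripper_width: 0.0439
gripper_force: 81.9
```

Emit:
{"op": "apply_moves", "data": {
  "steps": [
    {"grip": 0.03, "tx": 0, "ty": 0, "tz": 0.001, "twist": 0},
    {"grip": 0.03, "tx": 0, "ty": 0, "tz": 0.001, "twist": 0}
  ]
}}

```text
clock: 15.55
ee_pos: [0.563, 0.0634, 0.2366]
ee_rot: [0.712, 0.702, 0.0, 0.0]
contact_force: [-1.3, 1.6, 7.4]
gripper_width: 0.0441
gripper_force: 82.3
```

Emit:
{"op": "apply_moves", "data": {
  "steps": [
    {"grip": 0.03, "tx": 0, "ty": 0, "tz": 0.001, "twist": 0},
    {"grip": 0.03, "tx": 0, "ty": 0, "tz": 0.001, "twist": 0}
  ]
}}

```text
clock: 15.8
ee_pos: [0.563, 0.0634, 0.2346]
ee_rot: [0.712, 0.702, 0.0, 0.0]
contact_force: [-0.1, 1.6, 5.0]
gripper_width: 0.0438
gripper_force: 82.1
```

Contact came where expected, and the force has passed about 7 N and is dropping. Continuing down.

Emit:
{"op": "apply_moves", "data": {
  "steps": [
    {"grip": 0.03, "tx": 0, "ty": 0, "tz": 0.001, "twist": 0},
    {"grip": 0.03, "tx": 0, "ty": 0, "tz": 0.001, "twist": 0}
  ]
}}

```text
clock: 16.05
ee_pos: [0.5628, 0.0634, 0.232]
ee_rot: [0.712, 0.702, -0.0, -0.0]
contact_force: [0.6, 1.6, -0.3]
gripper_width: 0.0443
gripper_force: 81.5
```

Emit:
{"op": "apply_moves", "data": {
  "steps": [
    {"grip": 0.03, "tx": 0, "ty": 0, "tz": 0.001, "twist": 0},
    {"grip": 0.03, "tx": 0, "ty": 0, "tz": 0.001, "twist": 0}
  ]
}}

```text
clock: 16.3
ee_pos: [0.5627, 0.0634, 0.2298]
ee_rot: [0.712, 0.702, -0.0, -0.0]
contact_force: [0.4, 2.6, -3.9]
gripper_width: 0.0436
gripper_force: 81.7
```

Emit:
{"op": "apply_moves", "data": {
  "steps": [
    {"grip": 0.03, "tx": 0, "ty": 0, "tz": 0.001, "twist": 0},
    {"grip": 0.03, "tx": 0, "ty": 0, "tz": 0.0005, "twist": 0}
  ]
}}

```text
clock: 16.55
ee_pos: [0.5628, 0.0632, 0.2287]
ee_rot: [0.713, 0.702, -0.0, 0.0]
contact_force: [-0.9, 1.3, -0.4]
gripper_width: 0.0439
gripper_force: 81.8
```

Snapped, and the balls are now drawing it down. Pressing onto the ring.

Emit:
{"op": "apply_moves", "data": {
  "steps": [
    {"grip": 0.03, "tx": 0, "ty": 0, "tz": 0.0005, "twist": 0},
    {"grip": 0.03, "tx": 0, "ty": 0, "tz": 0.0005, "twist": 0}
  ]
}}

```text
clock: 16.8
ee_pos: [0.5628, 0.0632, 0.2283]
ee_rot: [0.713, 0.702, 0.0, -0.0]
contact_force: [-3.2, 1.9, 13.7]
gripper_width: 0.044
gripper_force: 83.2
```

Emit:
{"op": "apply_moves", "data": {
  "steps": [
    {"grip": 0.03, "tx": 0, "ty": 0, "tz": 0.001, "twist": 0},
    {"grip": 0.03, "tx": 0, "ty": 0, "tz": 0, "twist": 0}
  ]
}}

```text
clock: 17.05
ee_pos: [0.5627, 0.0631, 0.2282]
ee_rot: [0.713, 0.702, 0.001, -0.0]
contact_force: [-5.3, 2.1, 20.3]
gripper_width: 0.0438
gripper_force: 84.2
```

Emit:
{"op": "apply_moves", "data": {
  "grip_force": 100,
  "steps": [
    {"grip": 0.03, "tx": 0, "ty": 0, "tz": 0.0005, "twist": 0},
    {"grip": 0.03, "tx": 0, "ty": 0, "tz": 0.0005, "twist": 0},
    {"grip": 0.03, "tx": 0, "ty": 0, "tz": 0, "twist": 0},
    {"grip": 0.03, "tx": 0, "ty": 0, "tz": 0, "twist": 0},
    {"grip": 0.03, "tx": 0, "ty": 0, "tz": 0, "twist": 0},
    {"grip": 0.03, "tx": 0, "ty": 0, "tz": 0, "twist": 0},
    {"grip": 0.03, "tx": 0, "ty": 0, "tz": 0, "twist": 0},
    {"grip": 0.03, "tx": 0, "ty": 0, "tz": 0, "twist": 0}
  ]
}}

```text
clock: 18.05
ee_pos: [0.5627, 0.0629, 0.2282]
ee_rot: [0.713, 0.701, 0.001, -0.0]
contact_force: [-7.9, 2.0, 34.5]
gripper_width: 0.0438
gripper_force: 98.3
```

```bash
python3 st.py
python3 - <<'E'
from bench import *
import cv2,numpy as np
f=lambda n,x,y:cv2.resize(read_camera(n)[y:y+100,x:x+100,::-1],(400,400),interpolation=cv2.INTER_CUBIC)
cv2.imwrite('pics/c2.png',np.hstack([f('scene',270,120),f('side',300,120)]))
E
```

```text
18.05 89.08673357591783 [0.56266814 0.06294647 0.22822524] [-7.90590747  1.95269655 34.45203855] [ 0.32343898  1.87899896 -0.01455402] 0.0437862197003038 98.25672402977943 [-0.43371058  0.69555789  0.33437058  2.11159926 -0.55095027  0.4166977
  0.32252371]
```

View pics/c2.png

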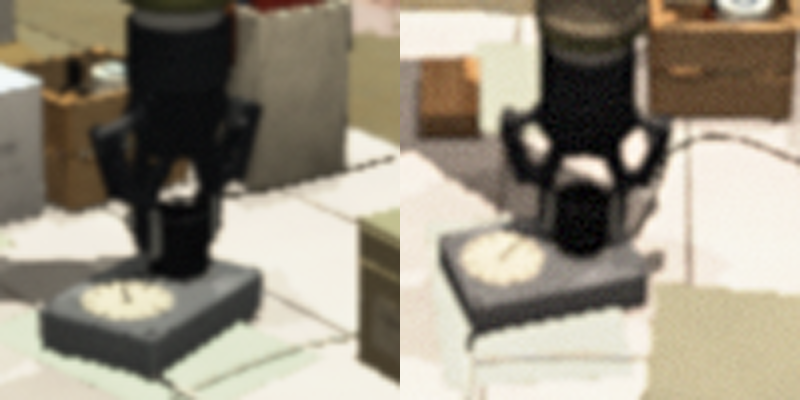

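The cap sits upright on the timer with its rim at ring height. Its height no longer changes under a 34 N push, so it is fully home. Handing in while still pressing.

```bash
python3 -c "
from bench import *
print(hand_in())"
```

```text
the job is handed in; nothing more can be done
None
```

The key is wound about 150° clockwise in three partial turns to its stop, the dust cap snapped on and sits fully home on the ring, and I handed in at about 18 s while still gripping it and pressing down with about 34 N.

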